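Guide a temperature probe through two bushings into a beaker

TASK

Take the blue-handled temperature probe out of the rack and thread its steel stem down from above through the upper brass bushing of the guide stand and then through the lower one, until its tip is well inside the glass beaker below but clear of the beaker's bottom. Finish while still holding the probe there, still and by its handle, with the handle's collar clear of the upper bushing so that only the gripper carries it. Leave the red-handled spare, the beaker, the bottle and the jars where they are.

Things in the scene. Friction and masses are not known exactly. Their poses are not given: they have to be found in the camera images.
- probe: Temperature probe, about 120 g, hanging upright in a rack hole by its collar. Origin: centre of the collar's underside; z up its axis. Above it: black collar 30 mm across, 5 mm thick, then blue square grip 22 x 22 mm (faces square to the probe's x, y) from 5 to 60 mm up, standing free. Below: straight steel stem 8 mm in diameter, 140 mm long, its last 3 mm chamfered.
- probe_tip (a point): Tip of the blue probe's stem, 140 mm below the probe's origin on its axis.
- stand: Guide stand, fixed: grey base 130 (x) x 160 (y) x 8 mm, two coaxial brass bushings on arms from a 12 mm steel column 72 mm from their axis on the stand's +y side, 138 mm tall. Origin: on the vertical bushing axis at bench level; z up. Each bushing is 14 mm tall: bore 11 mm, opening over its top 5 mm to a funnel about 20 mm wide. Upper one 125-139 mm above the bench, lower 68-82 mm.
- upper_mouth (a point): Centre of the top face of the upper bushing, on the bore's axis, 139 mm above the bench.
- lower_mouth (a point): Centre of the top face of the lower bushing, on the same vertical axis, 82 mm above the bench (its lower face is at 68 mm).
- beaker: Low straight glass beaker loose on the stand's base under the bushings: 72 mm outside diameter, 48 mm tall, wall 3 mm, bottom 4 mm. Origin: centre of its underside, 8 mm above the bench; inner floor 12 mm, rim 56 mm above the bench.
- beaker_floor (a point): Centre of the beaker's inner floor, 12 mm above the bench.
- rack: White fixed probe rack, 70 (x) x 180 (y) x 150 mm tall: 10 mm top plate with two 14 mm holes at y = -50 and +50 mm, on end panels, open below. Origin: centre of its underside on the bench; plate's upper face 150 mm above the bench. A hanging probe's tip is 10 mm above the bench.
- spare: Spare probe, the same size as the blue one but with a red grip, hanging in the rack's other hole, 100 mm away. Its top stands 210 mm above the bench: carry the blue probe's stem round it, not into it. Origin as for the blue probe. Leave it there.
- reagent: Brown reagent bottle, 64 mm across, 125 mm tall, on the far side of the bench. Origin: centre of its underside. Leave alone.
- jar: Clear jar with a blue cap, 60 mm across, 75 mm tall, on the far side of the bench. Origin: centre of its underside. Leave alone.
- tub: Small white tub with a red cap, 44 mm across, 45 mm tall, on the far side, straight ahead of the robot. Origin: centre of its underside. Leave alone.
Things that resemble listed ones, but are neither listed nor needed, are in the scene too. Leave any green look-alike of the probe alone.

How it is judged:
By the outcome, as a careful person would: the job done as asked, in the order asked, and still so for the second after the job is handed in, while the arm keeps its last pose, push and grip.
It also fails if it takes over 54 s, if anything falls off the work surface, if the arm or the gripper's body presses on something with over 40 N, if the wrist force passes 120 N, or if a joint passes its speed limit or range.

ROBOT

A 7-joint arm with a two-finger parallel gripper is mounted at the origin on the work surface. World frame = base frame: x ahead of the robot, y to its left, z up, the work surface at z = 0. Lengths are in mm, angles in degrees, forces in N, time in s.
With the tool pointing down it reaches from about 425 to 875 mm from the base axis. Payload 8.4 kg.
Tool frame: the origin (TCP) lies midway between the tips of the shut fingers; the grasp point (between the pads) lies 19 mm behind it; z points along the fingers, y is the direction in which the jaws open and shut (so a half turn about z gives the same grasp; the last joint's range is limited). The gripper opens to 85 mm and grips with 20 to 120 N. Pads are 22 mm wide; open, the fingers measure 114 mm over their backs; the gripper's body (76 mm by 85 mm) begins 54 mm behind the grasp point. The pads swing forward as they close: fully open they stand 13 mm farther back than shut.
Start: joints at [64.389, 19.091, 2.286, 83.961, -0.768, 76.965, -3.352], TCP at [221.516, -611.06, 231.308] pointing down, gripper open.
Joint ranges: [-147.57, 147.57], [-21.85, 119.76], [-74.77, 79.35], [14.55, 137.4], [-85.83, 265.84], [4.83, 119.75], [-152.11, 152.11]. Speed limits (degrees/s): [127.2, 127.2, 159.86, 159.86, 180, 180, 180].

INTERFACE

Orientations are given as a 3x3 rotation matrix whose columns are the frame's x, y, z axes.
In Python, from workcell import * gives the robot as it stands.
- The arm moves only by the tool carry_out, never from a script. Its argument "moves" is a list of rows, each an object of numbers: "dx", "dy", "dz": the shift along the tool's x, y, z in m; "roll": the turn about the tool's z in rad; "claw": the closure, from -1 (fully open) to 1 (shut), so that 0 is half open. A call has 1 to 12 rows; each row is the pose to reach, as a shift and turn from the pose commanded when the call began, along the tool's axes at that moment; what a row does not reach only later rows make up. A row lasts 1/12 s, in which the tool goes at most 41.7 mm and 7.16 degrees, less where a joint would pass 70% of its speed; a pose out of reach is approached as far as the arm can. A call with a gripper value outside its range is refused whole. The fingers move at their own pace and stop on an object; the grip force is fixed at half the most. Time passes only in rows, so rows that repeat a pose let the fingers close. It gives the time, the measured TCP pose, the force and the opening at its end, in the units of the state.
- get_obs(): the state, without advancing time (a new reading comes with each control period).
- read_camera(name): name is "scene" or "top" or "wrist"; returns a dict with "image" (384x512x3 uint8, blue, green, red), "z_map" (384x512 float32, mm along the optical axis (not along the pixel's ray), 0 where there is no reading), "intrinsics" (3x3 intrinsics, pixels), "T" (4x4, takes a point from camera to world coordinates). Camera axes: x right, y down, z forward; pixel columns grow to the right and rows downward; lengths in mm; the calibration is good to about 2 mm. The wrist camera is an equidistant fisheye: a pixel r from the principal point sees the ray r / f radians off the axis. A picture is of the moment at which its call begins.
- hand_in(): hands the job in, once; it reports no verdict.
Trained networks look in a picture, given as the dict that the camera call returned (one of the last four; its "shot" number tells which), for a name from the list of things; names that differ only in an ending like _2 or _b are one class to them, and where a whole thing is asked for, a point or a joint stands for the part that bears it (a point fixed in the world has none). Each returns a list of dicts, best first, with "confidence" (0 to 1); they miss things now and then, are a little off and sometimes report something else, mostly with a low value. They report only what shows in the picture. A call takes as long as a camera call. They do not tell look-alikes from the thing itself.
- cut_out(query, picture): "mask" (384x512 bool, what is visible of it).
- place_of(query, picture): "position" ([x, y, z] in mm, in world coordinates, good to about 4 mm: a listed point, or the origin of a listed thing).
The state is a dict: "time": time; "joints": joint angles; "joint_velocities": joint speeds; "joint_torque": joint torques, N m; "ee_pos": TCP position; "tcp_rot": TCP orientation; "wrist_force": force on the tool from outside, world axes, zero at the start; "ft_torque": the same for the moment, N m; "width": finger opening in mm.
Only numpy, scipy, OpenCV 4.12 (cv2) and the standard library are available. Lean on these libraries where they do the work, as an engineer would, in place of code of your own. Each camera call takes 0.05 s, during which the arm holds its last target. There are 200 camera calls.

## Working session

There is one attempt and no reset: what is moved stays moved. The work goes in short steps, Python scripts to look and compute and a tool call to move; the robot and the scene stay as the last step left them, time stands still between calls to the robot, and variables do not carry over. Pictures are saved under pics/ and viewed, about 8 in all and at most 12, crops included, and the job is handed in when it is done.

Besides the shell and the picture viewer there is one more tool, called after "Request:" as name([rows], argument=value, ...), one row to a line, values as JSON. carry_out: Moves the arm, as the interface text tells. Its arguments: {"type":"object","properties":{"moves":{"type":"array","items":{"type":"object","properties":{"dx":{"type":"number"},"dy":{"type":"number"},"dz":{"type":"number"},"roll":{"type":"number"},"claw":{"type":"number"}}}}},"required":["moves"]}

```bash
mkdir -p pics
cat > h.py <<'E'
from workcell import *
import numpy as np, cv2
def pts(p):
    z=p["z_map"];K=p["intrinsics"];v,u=np.indices(z.shape)
    P=np.stack([(u-K[0,2])/K[0,0]*z,(v-K[1,2])/K[1,1]*z,z],-1)
    return P@p["T"][:3,:3].T+p["T"][:3,3]
def proj(p,w):
    T=np.linalg.inv(p["T"]);c=T[:3,:3]@np.array(w,float)+T[:3,3];q=p["intrinsics"]@c;return (q[:2]/q[2]).round(1)
E
python3 - <<'E'
from h import *
o=get_obs();print(o["time"],o["ee_pos"],np.round(o["tcp_rot"],3).tolist(),o["width"])
ims=[]
for n in["scene","top"]:
    p=read_camera(n);ims.append(p["image"]);print(n,p["T"][:3,3].round())
    for q in["probe","spare","stand","upper_mouth","lower_mouth","beaker","rack","probe_tip"]:
        for r in place_of(q,p)[:3]: print(q,np.round(r["position"],1),round(r["confidence"],2),proj(p,r["position"]))
    cv2.imwrite(f"pics/{n}0.png",p["image"])
E
```

```text
0.0 [ 221.33602671 -610.6477411   230.4125331 ] [[0.94, 0.341, -0.001], [0.341, -0.94, 0.001], [-0.0, -0.002, -1.0]] 85.67137046122518
scene [1259.  283.  618.]
probe [ 645.1 -245.7  139. ] 0.94 [131.3 166.1]
probe [ 558.4 -211.6  152. ] 0.79 [165.1 145.5]
spare [ 556.8 -112.4  150.9] 0.86 [204.1 153.8]
stand [5.440e+02 1.465e+02 5.000e-01] 0.75 [313.3 230.6]
upper_mouth [544.5 144.6 138.5] 0.71 [318.3 179.8]
lower_mouth [543.2 141.2  80.6] 0.6 [314.3 201.5]
beaker [540.2 139.4  10.7] 0.73 [311.1 225.4]
rack [ 558.7 -159.5    1.9] 0.96 [190.6 203. ]
rack [ 558.2 -113.3  151.8] 0.17 [203.4 153.7]
probe_tip [ 640.1 -241.3   -1.4] 0.63 [144.  215.5]
probe_tip [ 561.4 -213.8    7.6] 0.57 [170.7 196.9]
top [ 554.   22. 1070.]
probe [ 650.6 -244.6  135.8] 0.5 [371.2 183.3]
probe [ 560.6 -213.   148.3] 0.49 [360.  224.7]
spare [ 557.9 -111.6  153.1] 0.66 [313.2 227. ]
stand [540.2 144.2   0.8] 0.71 [201.7 236.9]
upper_mouth [545.7 142.9 142.7] 0.74 [194.7 235.4]
lower_mouth [544.5 143.6  80. ] 0.69 [198.  235.6]
rack [ 556.7 -160.3    2.4] 0.95 [324.  227.5]
probe_tip [ 645.  -243.2   -2. ] 0.81 [355.4 191.5]
```

```bash
python3 -c "
import cv2,numpy as np
a=cv2.imread('pics/scene0.png');b=cv2.imread('pics/top0.png')
cv2.imwrite('pics/a.png',cv2.resize(a[100:290,90:400],None,fx=2.5,fy=2.5))
cv2.imwrite('pics/b.png',cv2.resize(b[130:330,130:430],None,fx=2.6,fy=2.6))"
```

```text
(no output)
```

View pics/a.png

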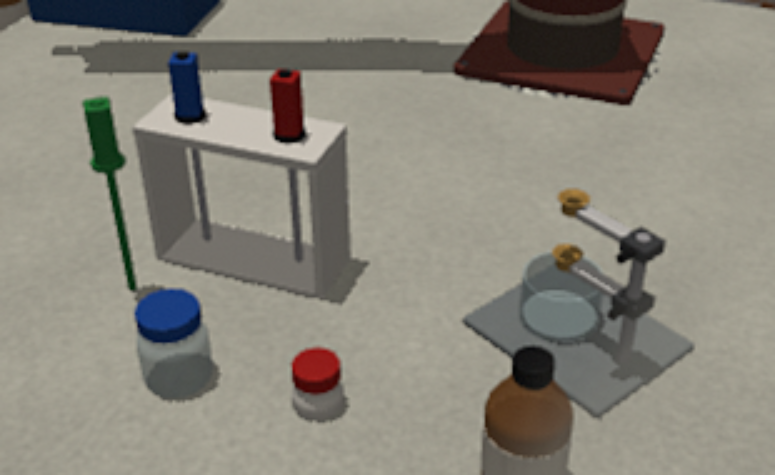

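View pics/b.png

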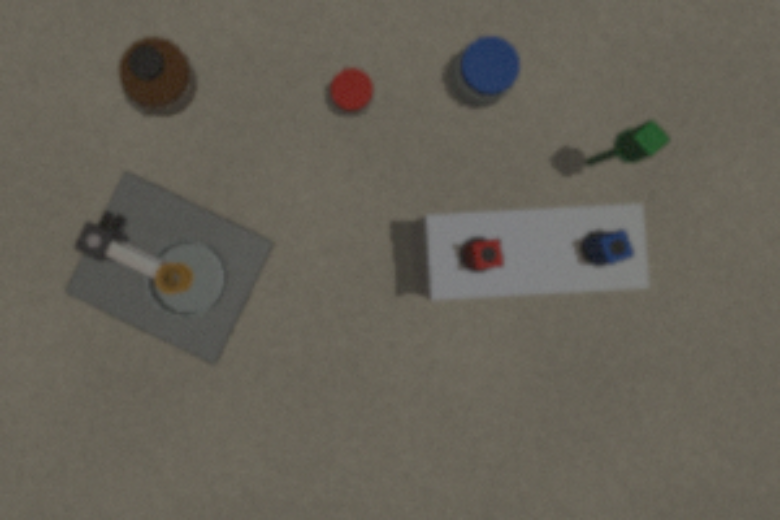

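The candidates in the scene image are the blue grip at (165,130), the red spare at (205,142) and the green look-alike at (130,150), which leans free. I choose the blue one in the rack, at about (559,-212). Next I move above it for a close view.

Request:
carry_out([
  {"dz": -0.04,"claw": -1},
  {"dx": 0.04,"dy": -0.02,"dz": -0.08,"claw": -1},
  {"dx": 0.454,"dy": -0.26,"dz": -0.1,"claw": -1},
  {"dx": 0.454,"dy": -0.26,"dz": -0.1,"claw": -1},
  {"dx": 0.454,"dy": -0.26,"dz": -0.1,"claw": -1},
  {"dx": 0.454,"dy": -0.26,"dz": -0.1,"claw": -1},
  {"dx": 0.454,"dy": -0.26,"dz": -0.1,"claw": -1},
  {"dx": 0.454,"dy": -0.26,"dz": -0.1,"claw": -1},
  {"dx": 0.454,"dy": -0.26,"dz": -0.1,"claw": -1},
  {"dx": 0.454,"dy": -0.26,"dz": -0.1,"claw": -1},
  {"dx": 0.454,"dy": -0.26,"dz": -0.1,"claw": -1},
  {"dx": 0.454,"dy": -0.26,"dz": -0.1,"claw": -1},
])

```text
schema error: expected keys dx, dy, dz, roll, claw
```

Request:
carry_out([
  {"claw": -1},
  {"claw": -1},
])

```text
schema error: expected keys dx, dy, dz, roll, claw
```

Request:
carry_out([
  {"dx": 0,"dy": 0,"dz": -0.04,"roll": 0,"claw": -1},
  {"dx": 0.04,"dy": -0.02,"dz": -0.08,"roll": 0,"claw": -1},
  {"dx": 0.454,"dy": -0.26,"dz": -0.1,"roll": 0,"claw": -1},
  {"dx": 0.454,"dy": -0.26,"dz": -0.1,"roll": 0,"claw": -1},
  {"dx": 0.454,"dy": -0.26,"dz": -0.1,"roll": 0,"claw": -1},
  {"dx": 0.454,"dy": -0.26,"dz": -0.1,"roll": 0,"claw": -1},
  {"dx": 0.454,"dy": -0.26,"dz": -0.1,"roll": 0,"claw": -1},
  {"dx": 0.454,"dy": -0.26,"dz": -0.1,"roll": 0,"claw": -1},
  {"dx": 0.454,"dy": -0.26,"dz": -0.1,"roll": 0,"claw": -1},
  {"dx": 0.454,"dy": -0.26,"dz": -0.1,"roll": 0,"claw": -1},
  {"dx": 0.454,"dy": -0.26,"dz": -0.1,"roll": 0,"claw": -1},
  {"dx": 0.454,"dy": -0.26,"dz": -0.1,"roll": 0,"claw": -1},
])

```text
time: 1.9
ee_pos: [511.5, -268.6, 326.8]
tcp_rot: [[0.94, 0.341, 0.001], [0.341, -0.94, -0.0], [0.0, 0.001, -1.0]]
wrist_force: [1.4, -0.8, 0.7]
width: 85.5
```

```bash
cat >> h.py <<'E'
def fray(p,u,v):
    K=p["intrinsics"];a=(u-K[0,2])/K[0,0];b=(v-K[1,2])/K[1,1];r=np.hypot(a,b);s=np.where(r>1e-9,np.sin(r)/np.maximum(r,1e-9),1)
    return np.stack([a*s,b*s,np.cos(r)],-1)
def fpts(p):
    v,u=np.indices(p["z_map"].shape);d=fray(p,u,v);d=d/np.maximum(d[...,2:],1e-6)*p["z_map"][...,None]
    return d@p["T"][:3,:3].T+p["T"][:3,3]
def fproj(p,w):
    T=np.linalg.inv(p["T"]);c=T[:3,:3]@np.array(w,float)+T[:3,3];th=np.arctan2(np.hypot(c[0],c[1]),c[2]);k=th/np.hypot(c[0],c[1])
    K=p["intrinsics"];return np.round([K[0,0]*c[0]*k+K[0,2],K[1,1]*c[1]*k+K[1,2]],1)
def topface(p,m,z0):
    P=fpts(p)[m];P=P[abs(P[:,2]-z0)<5];return P
E
python3 - <<'E'
from h import *
o=get_obs();print(o["time"],o["ee_pos"].round(1) if hasattr(o["ee_pos"],'round') else o["ee_pos"])
p=read_camera("wrist");cv2.imwrite("pics/w1.png",cv2.resize(p["image"],None,fx=1.5,fy=1.5));print(p["T"].round(2).tolist(),p["intrinsics"].tolist())
for q in["probe","spare","rack"]:
    for r in place_of(q,p)[:3]: print(q,np.round(r["position"],1),round(r["confidence"],2),fproj(p,r["position"]))
P=fpts(p);I=p["image"].astype(int);m=(I[...,0]>I[...,2]*1.6+20)&(I[...,0]>I[...,1]*1.4)
Q=P[m];k=(Q[:,2]>204)&(Q[:,2]<216)&(abs(Q[:,0]-560)<40)&(abs(Q[:,1]+212)<40);Q=Q[k];print(len(Q),Q.mean(0),cv2.minAreaRect(Q[:,:2].astype(np.float32)))
E
```

```text
1.9 [ 511.5 -268.6  326.8]
[[0.34, -0.91, -0.25, 574.53], [-0.94, -0.33, -0.09, -246.23], [0.0, 0.27, -0.96, 469.11], [0.0, 0.0, 0.0, 1.0]] [[297.3186396354542, 0.0, 254.96061840220574], [0.0, 297.3186396354542, 188.19355703735562], [0.0, 0.0, 1.0]]
probe [ 559.7 -211.6  146.6] 0.72 [219.9 110.7]
probe [ 753.7 -341.7   14.7] 0.61 [351.1  27.5]
spare [ 559.4 -111.5  148.7] 0.85 [136.7  84.7]
rack [ 5.589e+02 -1.624e+02  4.000e-01] 0.72 [201.2 100.5]
353 [ 563.1317672  -212.70746857  209.64905554] ((562.4279174804688, -211.7127227783203), (16.763629913330078, 21.162675857543945), 18.41583251953125)
```

View pics/w1.png

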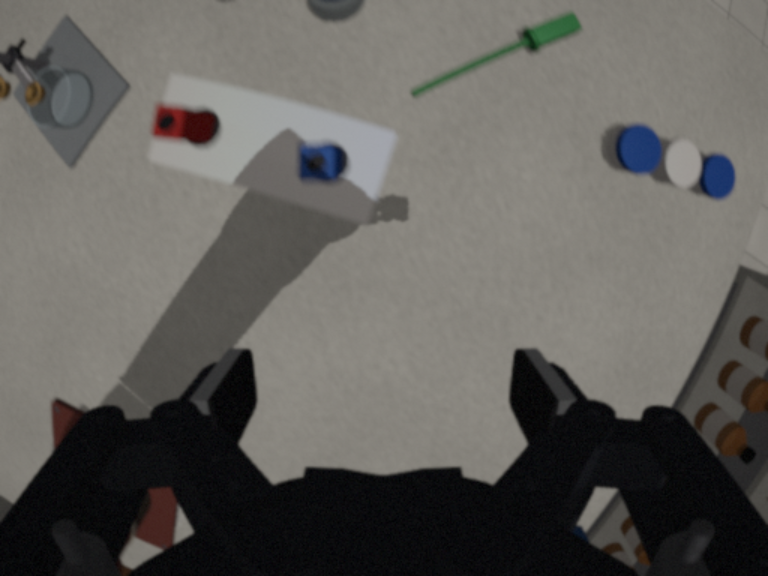

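The wrist view at 1.5x shows the blue grip at (320,160), the red at (175,122), and the green look-alike away at (500,55). Next I fit the grip's pose and yaw to its mask and check the green's depth.

```bash
cat >> h.py <<'E'
from scipy.optimize import minimize
def bluemask(p,c,pr,R):
    I=p["image"].astype(int);m=(I[...,0]>I[...,2]*1.7+12)&(I[...,0]>I[...,1]*1.35+5)
    u,v=pr(p,c);V,U=np.indices(m.shape);return m&(np.hypot(U-u,V-v)<R)
def fitbox(p,m,pr,x0,z=150,zlo=5,zhi=60,s=8):
    M=cv2.GaussianBlur(cv2.resize(m.astype(np.float32),None,fx=s//2,fy=s//2),(0,0),2);s=s//2
    def cost(q):
        a=np.radians(q[2]);c,n=np.cos(a),np.sin(a);L=[]
        for X,Y in[(-11,-11),(11,-11),(11,11),(-11,11)]:
            for Z in(z+zlo,z+zhi): L.append((pr(p,[q[0]+c*X-n*Y,q[1]+n*X+c*Y,Z])+.5)*s-.5)
        h=cv2.convexHull(np.array(L,np.float32));B=np.zeros(M.shape,np.float32);cv2.fillConvexPoly(B,(h*16).astype(np.int32),1,shift=4)
        B=cv2.GaussianBlur(B,(0,0),2);return ((B-M)**2).sum()/M.sum()
    best=min((minimize(cost,[x0[0],x0[1],y],method="Nelder-Mead",options=dict(initial_simplex=[[x0[0],x0[1],y],[x0[0]+4,x0[1],y],[x0[0],x0[1]+4,y],[x0[0],x0[1],y+12]],xatol=.05,fatol=1e-5)) for y in(-30,-8,14,36)),key=lambda r:r.fun)
    return best.x.round(2),round(best.fun,4)
E
python3 - <<'E'
from h import *
p=read_camera("wrist");m=bluemask(p,[560,-212,185],fproj,45);print(m.sum(),fitbox(p,m,fproj,(560,-212)))
P=fpts(p);print("green",[P[v,u].round() .tolist() for u,v in[(372,17),(345,29),(310,46),(280,61)]])
p=read_camera("top");m=bluemask(p,[560,-212,185],proj,25);print(m.sum(),fitbox(p,m,proj,(560,-212)))
p=read_camera("scene");m=bluemask(p,[560,-212,185],proj,25);print(m.sum(),fitbox(p,m,proj,(560,-212)))
E
```

```text
498 (array([ 560.61, -213.19,   19.15]), np.float64(0.377))
green [[781.0, -364.0, 28.0], [745.0, -332.0, 17.0], [697.0, -291.0, 11.0], [657.0, -257.0, 9.0]]
30 (array([ 561.44, -212.53,    2.93]), np.float64(4.6838))
327 (array([ 560.05, -209.49,   34.9 ]), np.float64(0.2227))
```

Request:
carry_out([
  {"dx": 0.03,"dy": -0.016,"dz": 0.02,"roll": 0,"claw": -1},
  {"dx": 0.066,"dy": -0.036,"dz": 0.04,"roll": 0,"claw": -1},
  {"dx": 0.066,"dy": -0.036,"dz": 0.055,"roll": 0,"claw": -1},
  {"dx": 0.066,"dy": -0.036,"dz": 0.055,"roll": 0,"claw": -1},
  {"dx": 0.066,"dy": -0.036,"dz": 0.055,"roll": 0,"claw": -1},
])

```text
time: 2.67
ee_pos: [559.3, -215.3, 270.6]
tcp_rot: [[0.941, 0.339, -0.002], [0.339, -0.941, 0.0], [-0.002, -0.001, -1.0]]
wrist_force: [-0.6, -0.6, 0.3]
width: 85.3
```

Run:
```python
from h import *
o=get_obs();print(o["time"],o["ee_pos"])
p=read_camera("wrist");np.save("w2.npy",p,allow_pickle=True)
u,v=fproj(p,[560.6,-212.5,205]);print(u,v)
for q in["probe"]:
    for r in place_of(q,p)[:2]: print(q,np.round(r["position"],1),round(r["confidence"],2))
c=p["image"][max(0,int(v)-50):int(v)+50,int(u)-65:int(u)+65];cv2.imwrite("pics/w2.png",cv2.resize(c,None,fx=6,fy=6,interpolation=cv2.INTER_CUBIC))
I=p["image"];print(I[int(v),int(u)-12:int(u)+13:3].tolist())
m=bluemask(p,[560,-212,185],fproj,60);print(m.sum(),fitbox(p,m,fproj,(560,-212)))
```

```text
2.6667 [ 559.30950304 -215.30054534  270.61627682]
251.3 198.0
probe [ 560.  -211.   149.8] 0.95
probe [ 756.  -341.5   14.9] 0.87
[[71, 36, 15], [63, 31, 11], [15, 13, 11], [11, 13, 10], [14, 16, 16], [15, 13, 10], [16, 15, 14], [70, 35, 16], [71, 34, 18]]
964 (array([ 561.59, -211.97,   19.81]), np.float64(0.3016))
```

View pics/w2.png

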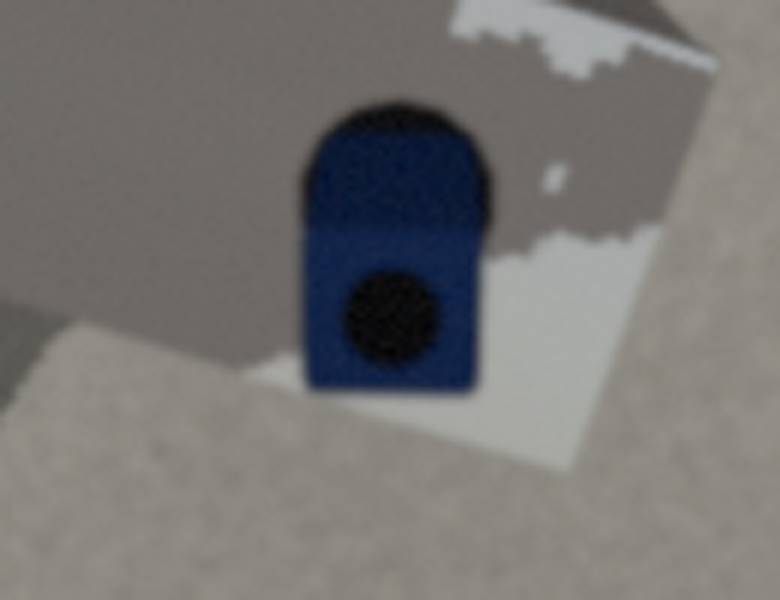

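The grip's edges run parallel to the image axes (fitted yaw 19.8°, the same as the tool), so no roll is needed. Its centre is about (561.3,-212). I'll descend and close.

Request:
carry_out([
  {"dx": 0.003,"dy": -0.0024,"dz": 0.02,"roll": 0,"claw": -1},
  {"dx": 0.003,"dy": -0.0024,"dz": 0.045,"roll": 0,"claw": -1},
  {"dx": 0.003,"dy": -0.0024,"dz": 0.07,"roll": 0,"claw": -1},
  {"dx": 0.003,"dy": -0.0024,"dz": 0.09,"roll": 0,"claw": -1},
  {"dx": 0.003,"dy": -0.0024,"dz": 0.103,"roll": 0,"claw": -1},
  {"dx": 0.003,"dy": -0.0024,"dz": 0.103,"roll": 0,"claw": -1},
  {"dx": 0.003,"dy": -0.0024,"dz": 0.103,"roll": 0,"claw": -1},
  {"dx": 0.003,"dy": -0.0024,"dz": 0.103,"roll": 0,"claw": 0},
  {"dx": 0.003,"dy": -0.0024,"dz": 0.103,"roll": 0,"claw": 0},
  {"dx": 0.003,"dy": -0.0024,"dz": 0.103,"roll": 0,"claw": 0.3},
  {"dx": 0.003,"dy": -0.0024,"dz": 0.103,"roll": 0,"claw": 0.3},
  {"dx": 0.003,"dy": -0.0024,"dz": 0.103,"roll": 0,"claw": 1},
])

```text
time: 3.77
ee_pos: [562.6, -210.8, 168.8]
tcp_rot: [[0.94, 0.341, 0.001], [0.341, -0.94, -0.0], [0.001, 0.0, -1.0]]
wrist_force: [0.0, -0.6, 0.5]
width: 25.6
```

Request:
carry_out([
  {"dx": 0,"dy": 0,"dz": 0,"roll": 0,"claw": 1},
  {"dx": 0,"dy": 0,"dz": 0,"roll": 0,"claw": 1},
  {"dx": 0,"dy": 0,"dz": 0,"roll": 0,"claw": 1},
  {"dx": 0,"dy": 0,"dz": 0,"roll": 0,"claw": 1},
  {"dx": 0,"dy": 0,"dz": 0,"roll": 0,"claw": 1},
  {"dx": 0,"dy": 0,"dz": 0,"roll": 0,"claw": 1},
])

```text
time: 4.27
ee_pos: [562.7, -210.8, 168.9]
tcp_rot: [[0.94, 0.341, 0.001], [0.341, -0.94, -0.0], [0.001, 0.001, -1.0]]
wrist_force: [-0.5, 1.0, 5.8]
width: 21.0
```

Request:
carry_out([
  {"dx": 0,"dy": 0,"dz": -0.008,"roll": 0,"claw": 1},
  {"dx": 0,"dy": 0,"dz": -0.025,"roll": 0,"claw": 1},
  {"dx": 0,"dy": 0,"dz": -0.045,"roll": 0,"claw": 1},
  {"dx": 0,"dy": 0,"dz": -0.07,"roll": 0,"claw": 1},
  {"dx": 0,"dy": 0,"dz": -0.095,"roll": 0,"claw": 1},
  {"dx": 0,"dy": 0,"dz": -0.12,"roll": 0,"claw": 1},
  {"dx": 0,"dy": 0,"dz": -0.145,"roll": 0,"claw": 1},
  {"dx": 0,"dy": 0,"dz": -0.17,"roll": 0,"claw": 1},
  {"dx": 0,"dy": 0,"dz": -0.195,"roll": 0,"claw": 1},
  {"dx": 0,"dy": 0,"dz": -0.215,"roll": 0,"claw": 1},
  {"dx": 0,"dy": 0,"dz": -0.22,"roll": 0,"claw": 1},
  {"dx": 0,"dy": 0,"dz": -0.22,"roll": 0,"claw": 1},
])

```text
time: 5.27
ee_pos: [562.7, -210.8, 389.5]
tcp_rot: [[0.94, 0.341, 0.002], [0.341, -0.94, -0.001], [0.002, 0.001, -1.0]]
wrist_force: [0.4, 0.9, -1.1]
width: 21.8
```

Run:
```python
from h import *
o=get_obs();print(o["time"],o["ee_pos"],o["wrist_force"],o["width"])
ps={n:read_camera(n) for n in["scene","top"]}
for n,p in ps.items():
    for q in["probe","probe_tip","upper_mouth","lower_mouth","stand","spare"]:
        for r in place_of(q,p)[:2]: print(n,q,np.round(r["position"],1),round(r["confidence"],2),proj(p,r["position"]))
cv2.imwrite("pics/s3.png",cv2.resize(ps["scene"]["image"][20:300,60:400],None,fx=2.1,fy=2.1))
```

```text
5.2667 [ 562.73233173 -210.7507614   389.53971908] [ 0.36785216  0.87078944 -1.05730572] 21.811386216585966
scene probe [ 754.3 -347.3    8.1] 0.79 [ 74.6 230.6]
scene probe [ 560.2 -210.7  372. ] 0.78 [151.6  48.1]
scene probe_tip [ 562.3 -212.9  230.8] 0.65 [159.3 114.4]
scene probe_tip [ 645.  -246.6    8.2] 0.56 [140.3 213. ]
scene upper_mouth [544.5 143.5 136.3] 0.61 [317.7 180.5]
scene upper_mouth [ 557.6 -206.6  375.8] 0.33 [153.8  46. ]
scene lower_mouth [541.1 138.6  82.4] 0.67 [313.5 200. ]
scene stand [541.7 146.3   1.3] 0.59 [313.5 229.7]
scene spare [ 556.7 -114.9  147.7] 0.91 [203.2 154.8]
top probe [ 758.8 -345.3   16.7] 0.78 [396.3 144.5]
top probe [ 556.8 -111.1  153.5] 0.46 [313.  227.5]
top probe_tip [ 648.2 -253.2    4.5] 0.89 [359.9 189.9]
top probe_tip [ 558.  -214.6  228.9] 0.5 [371.4 225.4]
top upper_mouth [547.6 145.3 139.6] 0.91 [193.8 234.5]
top upper_mouth [547.6 145.   78.3] 0.45 [197.4 234.2]
top lower_mouth [546.8 142.8  78.9] 0.95 [198.4 234.5]
top stand [544.4 142.2  -2.6] 0.91 [202.6 235.2]
top stand [ 555.2 -214.9  229.8] 0.34 [371.7 226.9]
top spare [ 559.8 -110.6  153.1] 0.45 [312.7 226.1]
```

View pics/s3.png

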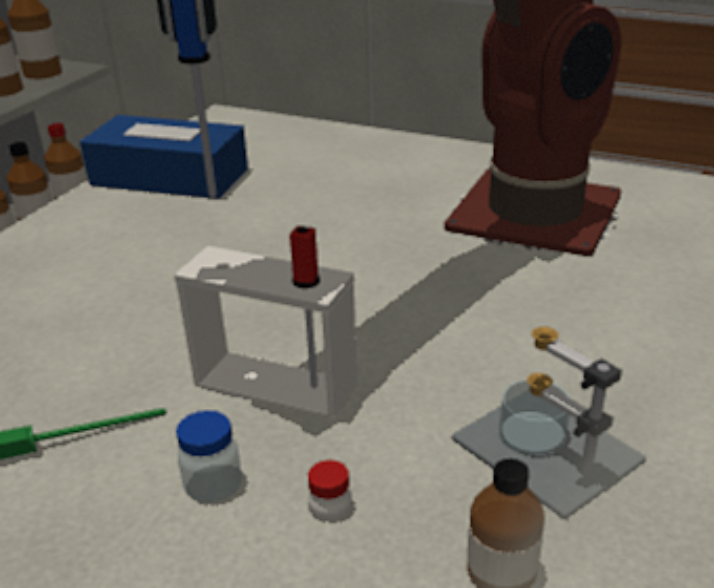

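The probe is held upright, with its tip at about z=230. The green look-alike toppled by itself: it was already lying down in the first wrist view, and the arm never came near it. I'll carry the probe high around the spare to above the stand.

Request:
carry_out([
  {"dx": -0.01,"dy": -0.015,"dz": 0,"roll": 0,"claw": 1},
  {"dx": -0.02,"dy": -0.045,"dz": 0,"roll": 0,"claw": 1},
  {"dx": -0.018,"dy": -0.08,"dz": 0,"roll": 0,"claw": 1},
  {"dx": -0.013,"dy": -0.111,"dz": 0,"roll": 0,"claw": 1},
  {"dx": -0.002,"dy": -0.143,"dz": 0,"roll": 0,"claw": 1},
  {"dx": 0.01,"dy": -0.175,"dz": 0,"roll": 0,"claw": 1},
  {"dx": 0.024,"dy": -0.208,"dz": 0,"roll": 0,"claw": 1},
  {"dx": 0.045,"dy": -0.24,"dz": 0,"roll": 0,"claw": 1},
  {"dx": 0.066,"dy": -0.272,"dz": 0,"roll": 0,"claw": 1},
  {"dx": 0.085,"dy": -0.304,"dz": 0,"roll": 0,"claw": 1},
  {"dx": 0.1,"dy": -0.33,"dz": 0,"roll": 0,"claw": 1},
  {"dx": 0.105,"dy": -0.34,"dz": 0,"roll": 0,"claw": 1},
])

```text
time: 6.97
ee_pos: [544.6, 150.0, 388.2]
tcp_rot: [[0.938, 0.346, -0.0], [0.346, -0.938, 0.002], [0.0, -0.002, -1.0]]
wrist_force: [-0.9, 0.5, -0.7]
width: 21.5
```

Request:
carry_out([
  {"dx": 0,"dy": 0,"dz": 0.02,"roll": 0,"claw": 1},
  {"dx": 0,"dy": 0,"dz": 0.04,"roll": 0,"claw": 1},
  {"dx": 0,"dy": 0,"dz": 0.055,"roll": 0,"claw": 1},
  {"dx": 0,"dy": 0,"dz": 0.06,"roll": 0,"claw": 1},
  {"dx": 0,"dy": 0,"dz": 0.06,"roll": 0,"claw": 1},
  {"dx": 0,"dy": 0,"dz": 0.06,"roll": 0,"claw": 1},
])

```text
time: 7.47
ee_pos: [545.4, 144.4, 329.1]
tcp_rot: [[0.94, 0.34, 0.001], [0.34, -0.94, 0.0], [0.001, 0.0, -1.0]]
wrist_force: [0.7, 0.6, -0.8]
width: 20.9
```

Run:
```python
from h import *
o=get_obs();print(o["time"],o["ee_pos"],o["wrist_force"],o["width"])
ps={n:read_camera(n) for n in["scene","top","wrist"]}
for n,p in ps.items():
    pr=fproj if n=="wrist" else proj
    for q in["probe","probe_tip","upper_mouth","lower_mouth"]:
        for r in place_of(q,p)[:2]: print(n,q,np.round(r["position"],1),round(r["confidence"],2),pr(p,r["position"]))
a=cv2.resize(ps["scene"]["image"][60:260,260:390],None,fx=3,fy=3);b=ps["wrist"]["image"][:,56:456]
b=cv2.resize(b,None,fx=1,fy=1)
H=np.zeros((600,800,3),np.uint8);H[:600,:390]=a;H[:384,398:798]=b
t=ps["top"]["image"][190:262,150:250];H[390:390+209,400:690]=cv2.resize(t,(290,209));cv2.imwrite("pics/m4.png",H)
```

```text
7.4667 [545.39027661 144.38720817 329.06464149] [ 0.74963844  0.59518864 -0.77885766] 20.938663304705994
scene probe [540.4 148.  312.9] 0.72 [329.8  99.5]
scene probe [ 755.7 -347.3   12.1] 0.69 [ 73.8 229.6]
scene probe_tip [ 646.3 -248.     7. ] 0.97 [139.6 213.6]
scene probe_tip [544.5 142.  171.9] 0.63 [318.6 165.8]
scene upper_mouth [543.4 143.6 138.3] 0.91 [317.9 179.5]
scene lower_mouth [544.6 141.4  80.3] 0.86 [314.2 202. ]
scene lower_mouth [543.  141.2   8.6] 0.43 [311.5 227. ]
top probe [ 757.3 -342.    12.9] 0.78 [394.5 145.4]
top probe_tip [ 653.6 -254.     4.8] 0.64 [360.2 187.8]
top upper_mouth [545.1 146.3 138.5] 0.63 [193.4 235.6]
top lower_mouth [542.8 141.9  78.6] 0.71 [198.8 236.3]
top lower_mouth [ 7.137e+02 -9.900e+00  4.000e-01] 0.57 [261.9 166.4]
wrist probe [712.6 -16.2  -3.1] 0.74 [379.4  92.6]
wrist probe_tip [543.7 140.7 163.7] 0.71 [257.4 175.1]
wrist probe_tip [730.5 165.5  -1.2] 0.68 [282.2  38.8]
wrist upper_mouth [538.5 145.1 135.8] 0.58 [252.  172.6]
wrist lower_mouth [546.2 140.1  83.1] 0.6 [257.9 160.1]
wrist lower_mouth [539.3 149.2 133.6] 0.16 [249.  170.4]
```

View pics/m4.png

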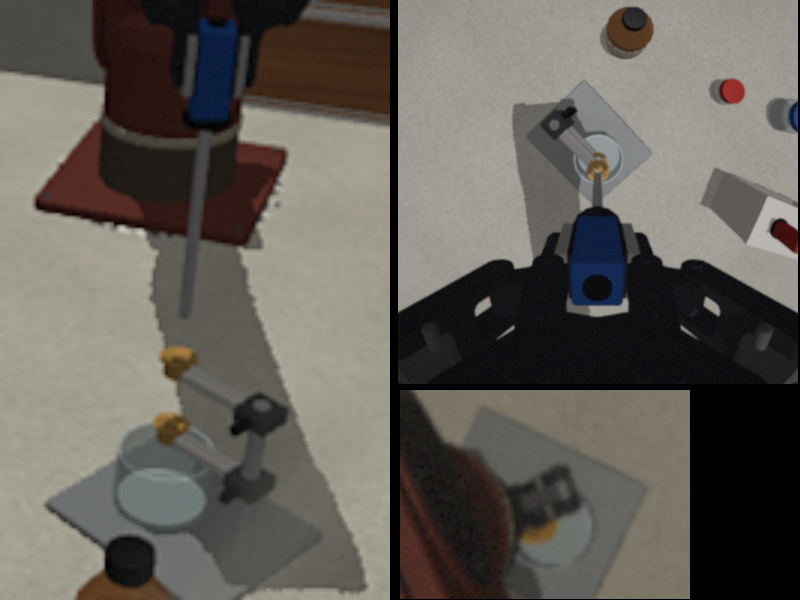

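The stem hangs about 30 mm above the upper bushing and nearly over it. In the scene half the tip is at (185,318) and the bushing top at (179,352). I'll now measure the offset precisely from the brass and stem edges.

```bash
cat >> h.py <<'E'
def brass(I):
    h=cv2.cvtColor(I,cv2.COLOR_BGR2HSV);return (h[...,0]>8)&(h[...,0]<28)&(h[...,1]>115)&(h[...,2]>60)
E
python3 - <<'E'
from h import *
tip=[545.4,144.4,170.1]
for n,R in(("scene",14),("wrist",28)):
    p=read_camera(n);pr=fproj if n=="wrist" else proj;I=p["image"]
    u,v=pr(p,[545,144,139]).astype(int);print(n,"nominal mouth",pr(p,[545,144,139]),"+x",pr(p,[555,144,139]),"+y",pr(p,[545,154,139]),"tip",pr(p,tip), "low",pr(p,[545,144,82]))
    m=brass(I);
    for r in range(v-R,v+int(R*1.6)):
        c=np.flatnonzero(m[r,u-R:u+R])+u-R
        if len(c): print(r,c.min(),c.max(),len(c),end=" | ")
    print()
    w=20 if n=="scene" else 32
    c=I[v-w*4//3:v+w*4//3,u-w:u+w] if n=="scene" else I[v-w:v+w,u-w:u+w]
    cv2.imwrite(f"pics/z_{n}.png",cv2.resize(c,None,fx=400/(2*w),fy=400/(2*w),interpolation=cv2.INTER_CUBIC));print("crop origin",u-w,v-(w*4//3 if n=="scene" else w),400/(2*w))
a=cv2.imread("pics/z_scene.png");b=cv2.imread("pics/z_wrist.png");H=np.zeros((max(len(a),len(b)),800,3),np.uint8);H[:len(a),:a.shape[1]]=a;H[:len(b),400:400+b.shape[1]]=b;cv2.imwrite("pics/m5.png",H)
E
```

```text
scene nominal mouth [318.  179.6] +x [316.7 182.2] +y [322.7 180.7] tip [319.6 167. ] low [315.4 201.7]
176 315 322 8 | 177 314 323 10 | 178 314 324 11 | 179 314 325 12 | 180 315 324 10 | 181 315 323 9 | 182 316 322 7 | 183 316 320 5 | 184 316 319 4 | 185 316 319 4 | 186 318 319 2 | 198 313 318 6 | 199 312 320 9 | 200 311 321 11 | 
crop origin 298 153 10.0
wrist nominal mouth [255.  167.8] +x [258.  159.7] +y [246.7 164.9] tip [254.8 173.3] low [255.  159.3]
153 253 258 6 | 154 253 259 7 | 155 258 261 4 | 156 260 262 3 | 157 261 262 2 | 158 261 263 3 | 159 261 263 3 | 160 253 263 11 | 161 251 263 13 | 162 250 263 14 | 163 248 263 16 | 164 248 264 17 | 165 247 264 18 | 166 247 264 18 | 167 247 265 19 | 168 246 265 20 | 169 246 265 16 | 170 246 265 11 | 171 246 265 12 | 172 246 265 12 | 173 246 265 14 | 174 247 265 12 | 175 248 264 9 | 176 248 264 8 | 177 249 262 5 | 178 260 261 2 | 
crop origin 223 135 6.25
```

View pics/m5.png

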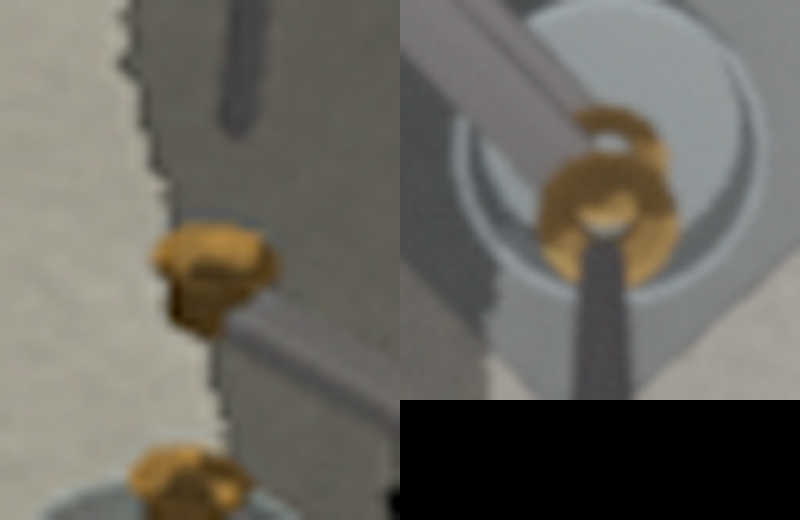

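In the wrist zoom the rim centre is at about (608,219), i.e. px (255.8,169.3), and the tip is at (602,235). Both views agree that the tip is about (+1.0,+1.1) mm off the bore axis. I'll shift it and enter the upper bushing slowly.

Request:
carry_out([
  {"dx": -0.0013,"dy": 0.0007,"dz": 0,"roll": 0,"claw": 1},
  {"dx": -0.0013,"dy": 0.0007,"dz": 0.01,"roll": 0,"claw": 1},
  {"dx": -0.0013,"dy": 0.0007,"dz": 0.02,"roll": 0,"claw": 1},
  {"dx": -0.0013,"dy": 0.0007,"dz": 0.025,"roll": 0,"claw": 1},
  {"dx": -0.0013,"dy": 0.0007,"dz": 0.03,"roll": 0,"claw": 1},
  {"dx": -0.0013,"dy": 0.0007,"dz": 0.034,"roll": 0,"claw": 1},
  {"dx": -0.0013,"dy": 0.0007,"dz": 0.038,"roll": 0,"claw": 1},
  {"dx": -0.0013,"dy": 0.0007,"dz": 0.042,"roll": 0,"claw": 1},
  {"dx": -0.0013,"dy": 0.0007,"dz": 0.042,"roll": 0,"claw": 1},
  {"dx": -0.0013,"dy": 0.0007,"dz": 0.042,"roll": 0,"claw": 1},
])

```text
time: 9.15
ee_pos: [544.2, 143.6, 286.2]
tcp_rot: [[0.94, 0.341, -0.0], [0.341, -0.94, 0.0], [-0.0, -0.0, -1.0]]
wrist_force: [-0.4, -1.1, -0.6]
width: 21.4
```

Request:
carry_out([
  {"dx": 0,"dy": 0,"dz": 0.008,"roll": 0,"claw": 1},
  {"dx": 0,"dy": 0,"dz": 0.016,"roll": 0,"claw": 1},
  {"dx": 0,"dy": 0,"dz": 0.024,"roll": 0,"claw": 1},
  {"dx": 0,"dy": 0,"dz": 0.03,"roll": 0,"claw": 1},
  {"dx": 0,"dy": 0,"dz": 0.034,"roll": 0,"claw": 1},
  {"dx": 0,"dy": 0,"dz": 0.034,"roll": 0,"claw": 1},
  {"dx": 0,"dy": 0,"dz": 0.034,"roll": 0,"claw": 1},
])

```text
time: 9.73
ee_pos: [544.1, 143.5, 252.1]
tcp_rot: [[0.94, 0.341, -0.0], [0.341, -0.94, 0.0], [-0.0, -0.0, -1.0]]
wrist_force: [0.5, 0.2, 0.4]
width: 21.4
```

Run:
```python
from h import *
o=get_obs();print(o["time"],o["ee_pos"],o["wrist_force"],o["ft_torque"])
s=read_camera("scene")["image"];w=read_camera("wrist")["image"]
a=cv2.resize(s[130:230,285:352],None,fx=6,fy=6,interpolation=cv2.INTER_CUBIC);b=cv2.resize(w[130:200,220:285],(390,420),interpolation=cv2.INTER_CUBIC)
H=np.zeros((600,800,3),np.uint8);H[:,:402]=a;H[:420,405:795]=b;cv2.imwrite("pics/m6.png",H)
```

```text
9.7333 [544.11078519 143.53138589 252.11040887] [0.51584661 0.16257258 0.38526124] [ 0.01932457 -0.06840393  0.00754228]
```

View pics/m6.png

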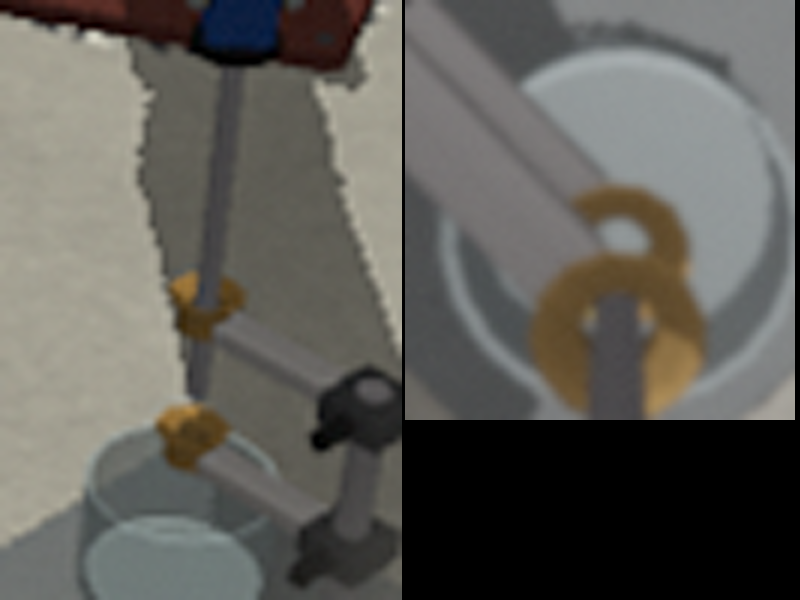

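The stem is centred through the upper bushing, and the tip, at (198,395) in the left panel, is lined up over the lower funnel at (193,425). I'll continue slowly.

Request:
carry_out([
  {"dx": 0,"dy": 0,"dz": 0.005,"roll": 0,"claw": 1},
  {"dx": 0,"dy": 0,"dz": 0.01,"roll": 0,"claw": 1},
  {"dx": 0,"dy": 0,"dz": 0.014,"roll": 0,"claw": 1},
  {"dx": 0,"dy": 0,"dz": 0.018,"roll": 0,"claw": 1},
  {"dx": 0,"dy": 0,"dz": 0.022,"roll": 0,"claw": 1},
  {"dx": 0,"dy": 0,"dz": 0.026,"roll": 0,"claw": 1},
  {"dx": 0,"dy": 0,"dz": 0.03,"roll": 0,"claw": 1},
  {"dx": 0,"dy": 0,"dz": 0.03,"roll": 0,"claw": 1},
])

```text
time: 10.5
ee_pos: [543.9, 143.4, 221.4]
tcp_rot: [[0.94, 0.341, -0.001], [0.341, -0.94, -0.0], [-0.001, -0.0, -1.0]]
wrist_force: [0.1, 0.2, -2.0]
width: 21.3
```

Request:
carry_out([
  {"dx": 0,"dy": 0,"dz": 0.006,"roll": 0,"claw": 1},
  {"dx": 0,"dy": 0,"dz": 0.013,"roll": 0,"claw": 1},
  {"dx": 0,"dy": 0,"dz": 0.02,"roll": 0,"claw": 1},
  {"dx": 0,"dy": 0,"dz": 0.027,"roll": 0,"claw": 1},
  {"dx": 0,"dy": 0,"dz": 0.032,"roll": 0,"claw": 1},
  {"dx": 0,"dy": 0,"dz": 0.035,"roll": 0,"claw": 1},
  {"dx": 0,"dy": 0,"dz": 0.035,"roll": 0,"claw": 1},
  {"dx": 0,"dy": 0,"dz": 0.035,"roll": 0,"claw": 1},
  {"dx": 0,"dy": 0,"dz": 0.035,"roll": 0,"claw": 1},
  {"dx": 0,"dy": 0,"dz": 0.035,"roll": 0,"claw": 1},
])

```text
time: 11.33
ee_pos: [544.3, 143.6, 187.6]
tcp_rot: [[0.94, 0.341, 0.0], [0.341, -0.94, 0.0], [0.0, 0.0, -1.0]]
wrist_force: [0.1, 0.1, -1.4]
width: 21.1
```

Run:
```python
from h import *
o=get_obs();print(o["time"],o["ee_pos"],o["wrist_force"],o["ft_torque"],o["width"])
p=read_camera("scene");s=p["image"];w=read_camera("wrist")["image"]
for q in["probe","probe_tip","beaker","spare","reagent","jar","tub"]:
    for r in place_of(q,p)[:2]: print(q,np.round(r["position"],1),round(r["confidence"],2))
a=cv2.resize(s[140:240,285:352],None,fx=6,fy=6,interpolation=cv2.INTER_CUBIC);b=cv2.resize(w[100:200,190:290],(390,390),interpolation=cv2.INTER_CUBIC)
H=np.zeros((600,800,3),np.uint8);H[:,:402]=a;H[:390,405:795]=b;cv2.imwrite("pics/m7.png",H)
```

```text
11.3333 [544.29613754 143.63386178 187.64579135] [ 0.10503247  0.08561007 -1.42408232] [0.04202539 0.0348908  0.00606867] 21.110240359179073
probe [ 754.6 -345.7   10.8] 0.86
probe [536.2 146.9 169. ] 0.63
probe_tip [544.1 144.4  30.1] 0.61
beaker [543.5 141.1   9.5] 0.63
spare [ 556.1 -113.5  151.4] 0.73
reagent [730.1 165.   -0.9] 0.85
reagent [ 5.409e+02  1.478e+02 -3.000e-01] 0.72
jar [ 728.6 -140.8   -3.9] 0.88
tub [ 7.182e+02 -1.190e+01  7.000e-01] 0.93
```

View pics/m7.png

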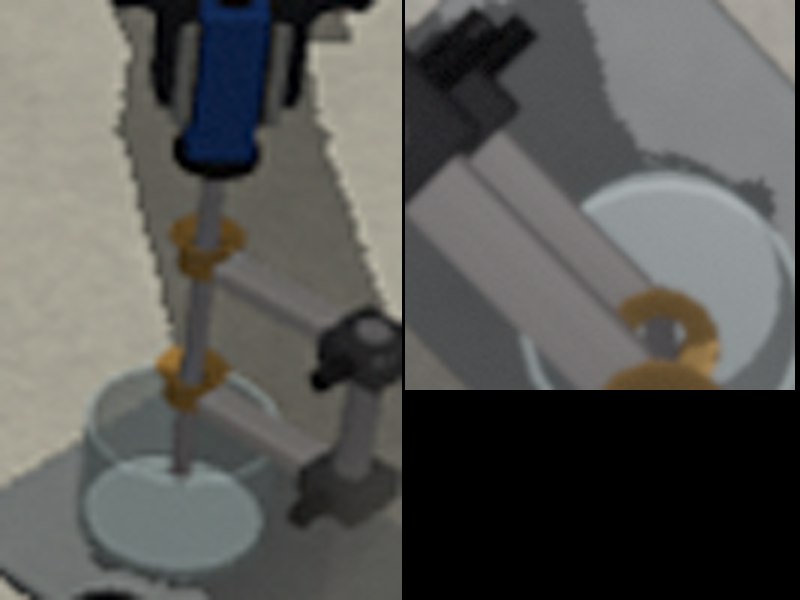

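The stem runs through both bushings and the tip, at (180,470), is inside the beaker above its floor. The collar is clear of the upper bushing and the forces are near zero, so I'm handing in.

```bash
python3 -c "
from workcell import *
print(hand_in())"
```

```text
the job is handed in; nothing more can be done
None
```

I took the blue probe from the rack, carried it high around the red spare, and threaded it through the upper and then the lower bushing. I handed in at about 11.3 s with the probe still held by its handle.

- **Final position:** the last picture shows the stem through both bushings and the tip inside the beaker. The tip is about 29 mm above the bench by arm pose and 30 mm by the network, where the beaker's floor is at 12 mm and its rim at 56 mm. The collar is at about 168 mm, roughly 29 mm above the upper bushing.
- **Forces:** the last reading was about 1.4 N at the wrist, close to the probe's own weight, so only the gripper carries it.
- **Other objects:** the spare was still in its hole, the beaker still under the bushings, and the bottle, jar and tub still stood in place. I compared before and after positions only for the spare and the beaker. Both agreed within a few millimetres.
- **Disagreements:**
  - The network also reported the green look-alike as a "probe".
  - It placed the held probe's origin about 9 mm off the arm's pose.
  - The green look-alike stood upright at the start and was lying on the bench by the first wrist view, before the arm came near it. I did not touch it.

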